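# Put the carving gouge and the scraper back in their holders

### The arm

A 6-joint arm with a two-finger parallel gripper is mounted at the origin on the work surface. World frame = base frame: x ahead of the robot, y to its left, z up, the work surface at z = 0. Lengths are in m, angles in rad, forces in N, time in s.
With the tool pointing down it reaches from about 0.3 to 0.775 m from the base axis. Payload 14.6 kg.
Tool frame: the origin (TCP) lies midway between the tips of the shut fingers; the grasp point (between the pads) lies 19 mm behind it (tcp_to_grasp is the distance from the TCP to the grasp point, in m); z points along the fingers, y is the line along which they close (so a half turn about z gives the same grasp; the last joint's range is limited). The gripper opens to 94 mm and grips with 3 to 60 N. Pads are 16 mm wide; open, the fingers measure 119 mm over their backs; the gripper's body (75 mm by 177 mm) begins 78 mm behind the grasp point.
Start: joints at [1.065, 0.3, 1.521, -0, 1.321, -0.067], TCP at [0.234, 0.498, 0.205] pointing down, gripper open.
Joint ranges: [-3.03, 3.03], [-0.79, 2.21], [0.23, 2.52], [-1.04, 4.18], [0, 3.07], [-2.55, 2.55]. Speed limits (rad/s): [2.22, 2.22, 2.57, 3.14, 3.14, 3.14].

### API

Orientations are given as [roll, pitch, yaw] about the fixed x, y, z axes, in that order (R = Rz(yaw) Ry(pitch) Rx(roll)).
In Python, from station import * gives the robot as it stands.
- The arm moves only by the tool send_rows, never from a script. Its argument "motion" is a list of rows, each a list of 3 entries, a list of its own where there are three numbers: the shift along the tool's x, y, z in units of 0.03 m (1.0 is 0.03 m), then the turn, a rotation vector about the tool's x, y, z in units of 0.12 rad (1.0 is 0.12 rad), then the opening, from -1 (shut) to 1 (fully open). In form: [[[x, y, z], [rx, ry, rz], grip], ...]. A call has 1 to 12 rows; each row shifts and turns the commanded pose from where the row before left it, along the tool's axes as they then stand; what a row does not reach is not made up. A row lasts 1/10 s, in which the tool goes at most 50 mm and 8.59 degrees, less where a joint would pass 70% of its speed; a pose out of reach is approached as far as the arm can. A call with a number of a shift or a turn outside -1 to 1 is refused whole. A call with a gripper value outside its range is refused whole. The fingers move at their own pace and stop on an object; "squeeze" is the grip in N (left out, the last holds). Time passes only in rows, so rows that do not move let the fingers close. It gives the time, the measured TCP pose, the force, the opening and the grip force at its end, in the units of the state.
- get_obs(): the state, without advancing time (a new reading comes with each control period).
- camera(name): name is "scene" or "top" or "wrist"; returns a dict with "pixels" (384x512x3 uint8, red, green, blue), "depth" (384x512 float32, m along the optical axis (not along the pixel's ray), 0 where there is no reading), "fx", "fy", "cx", "cy" (pixels), "rvec" (rotation vector, rad) and "tvec" (3), from world to camera coordinates, as OpenCV has them. Camera axes: x right, y down, z forward; pixel columns grow to the right and rows downward; lengths in m; the calibration is good to about 2 mm. The wrist camera is an equidistant fisheye: a pixel r from the principal point sees the ray r / f radians off the axis. A picture is of the moment at which its call begins.
- hand_in(): hands the job in; it is judged then, once.
The state is a dict: "time_s": time; "qpos": joint angles; "joint_vel": joint speeds; "tau": joint torques, N m; "ee_pos": TCP position; "eef_rot": TCP orientation; "force": force on the tool from outside, world axes, zero at the start; "moment": the same for the moment, N m; "grip_width": finger opening in m; "grip_force": force on a finger pad.
Only numpy, scipy, OpenCV 4.12 (cv2) and the standard library are available. Lean on these libraries where they do the work, as an engineer would, in place of code of your own. Each camera call takes 0.05 s, during which the arm holds its last target. There are 200 camera calls.

### The job

Put the two carving tools on the sloping rest away: stand the red-handled gouge in the round green pot, blade down and handle up (it may lean on the rim), and slide the flat scraper with the pale handle blade first into the slotted wooden block until it is fully home and upright. Do it in either order, lower each tool in rather than letting it drop, and leave the other things on the bench where they are.

Things in the scene. Friction and masses are not known exactly. Their poses are not given: they have to be found in the camera images.
- gouge: Carving gouge, red handle. 240 mm long, 0.15 kg; blade 14 wide, 5 thick, 45 long, then a shank 7 diameter. Round handle 26 diameter, 115 to 240 from the edge. Origin: middle of the cutting edge, on the axis; +z runs from the edge to the handle's end, +y along the blade's width. Starts in one lane of the rest, edge away from the robot, handle sloping 25 degrees up.
- scraper: Flat scraper, pale wooden handle. 240 mm long, 0.19 kg; blade 44 wide, 5 thick, 70 long. Round handle 26 diameter, 115 to 240 from the edge. Origin: middle of the cutting edge, on the axis; +z runs from the edge to the handle's end, +y along the blade's width. Starts in one lane of the rest, edge away from the robot, handle sloping 25 degrees up.
- rest: Fixed wooden rest for the two tools: board 150 (x) by 230 (y), 10 thick, origin under its centre, +x away from the robot. Two lanes at y = +55 and -55. Crossbar along y at x = -61, its top 54 up, carries the handles 125 from the edge (free to grasp 145 to 225); thin pegs, top 78 up, stand 19 either side of each lane. Lip 20 high at x = +66; the tools' edges start at x = +60.
- pot: Fixed round green metal pot on a dark wooden foot 90 square and 8 thick. Origin under its centre, z up. Inner diameter 40, wall 4, rim 100 up, inner floor 12 up.
- pot_mouth (a point): Centre of the pot's mouth, on the level of the rim, 100 above the bench.
- pot_floor (a point): Centre of the pot's inner floor, 12 above the bench.
- block: Fixed wooden block 65 (x) by 90 (y), wood 64 high, origin under its centre, z up. From its top goes one upright slot, 9 wide (x), 54 long (y), floor 12 up. Two slanted aluminium lips (90 along y) guide into it: the mouth is 29 wide at their top, 78 up.
- slot_mouth (a point): Centre of the slot's mouth at the top of the lips, 78 above the bench; y along the slot.
- slot_floor (a point): Centre of the slot's floor, 12 above the bench; y along the slot.
- mallet: Loose dark wooden carver's mallet lying down, 262 long, up to 72 diameter; origin on the bench under its middle, its y along its length. To be left alone.
- oil: Loose blue bottle, 48 diameter, 120 high, origin under its centre. To be left alone.
- blank: Loose pale wood block 60 x 140 x 45 high, origin under its centre. To be left alone.
- black_gouge: Loose gouge with a black handle, 240 long, lying flat between the robot and the holders, 26 high; origin at the cutting edge, 13 above the bench; the tool runs to its -y. To be left alone.
- teacup: Loose white mug, 72 diameter, 65 high, origin under its centre. To be left alone.
- stone: Loose grey sharpening stone 70 x 180 x 25 high, origin under its centre. To be left alone.

How it is judged:
By the outcome, as a careful person would: the job done as asked, in the order asked, and still so for the second after the job is handed in, with the robot touching nothing.
It also fails if it takes over 70 s, if anything falls off the work surface, if the arm or the gripper's body presses on something with over 40 N, if the wrist force passes 120 N, or if a joint passes its speed limit or range.

## Working session

There is one attempt and no reset: what is moved stays moved. The work goes in short steps, Python scripts to look and compute and a tool call to move; the robot and the scene stay as the last step left them, time stands still between calls to the robot, and variables do not carry over. Pictures are saved under pics/ and viewed, at most 10 in all, crops included, and the job is handed in when it is done.

Besides the shell and the picture viewer there is one more tool, called after "Request:" as name(argument=value, ...), one argument or row to a line, values as JSON. send_rows: Moves the arm, as the interface text tells. Its arguments: {"type":"object","properties":{"motion":{"type":"array"},"squeeze":{"type":"number"}},"required":["motion"]}

```bash
ls; mkdir -p pics
python3 - <<'E'
from station import *
import cv2,numpy as np,pickle
d={}
for n in ("top","scene"):
    c=camera(n); d[n]=c
    cv2.imwrite(f"pics/{n}0.png",c["pixels"][:,:,::-1])
    print(n,c["fx"],c["cx"],c["cy"],c["rvec"],c["tvec"])
pickle.dump(d,open("c0.pkl","wb"))
print(get_obs())
E
```

```text
pics
top 479.800994821956 265.374942770635 183.1655484874941 [ 2.09598721 -2.11496058  0.22361496] [0.03401105 0.53691556 1.48904165]
scene 357.69030096362076 258.1114258902342 194.35197113046812 [ 1.5874921   1.70405645 -0.88702732] [ 0.02915113 -0.22643     1.87207905]
{'time_s': 0.1, 'qpos': array([ 1.06540431e+00,  3.00426408e-01,  1.52150780e+00,  3.71033972e-06,
        1.32070829e+00, -6.65901332e-02]), 'joint_vel': array([ 9.88722226e-04, -1.27059247e-03, -1.19958973e-03, -4.69994743e-05,
        8.98376242e-04, -3.91229945e-04]), 'tau': array([ 1.62937311e-03, -5.32637429e+01, -3.53283727e+01,  7.09864986e-02,
        2.34893057e-02, -7.91265916e-05]), 'ee_pos': array([0.23355375, 0.49769018, 0.20494185]), 'eef_rot': array([-3.14054537e+00, -7.34437341e-05,  2.70278981e+00]), 'force': array([-0.68731554, -0.52345976, -0.35162938]), 'moment': array([0.02501054, 0.02110097, 0.00940606]), 'grip_force': 0.0, 'grip_width': 0.0939926901471847}
```

View pics/top0.png

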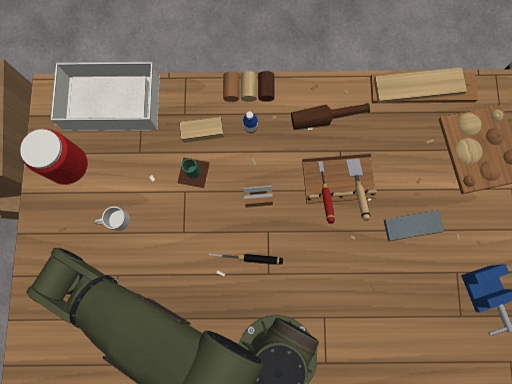

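View pics/scene0.png

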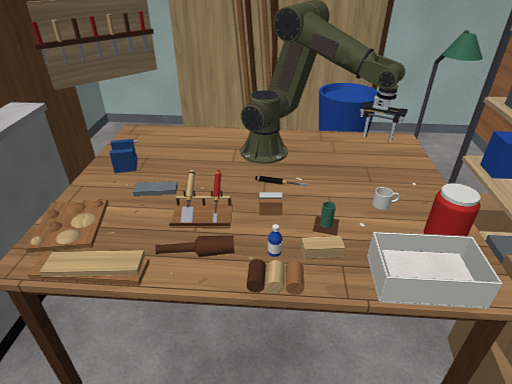

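The top view shows the rest near (338,180), with the red gouge at (328,200) and the scraper at (360,200). The pot is at (191,169) and the block at (258,195). The black gouge at (250,258) lies on the robot's side of them. Next I'll measure.

```bash
cat > h.py <<'E'
import numpy as np,cv2,pickle
from scipy.spatial.transform import Rotation as R
def cloud(c,box=None):
    d=c["depth"]; v,u=np.nonzero(d>0)
    if box: 
        m=(u>=box[0])&(u<box[1])&(v>=box[2])&(v<box[3]); u,v=u[m],v[m]
    z=d[v,u]; p=np.stack([(u-c["cx"])/c["fx"]*z,(v-c["cy"])/c["fy"]*z,z],1)
    M=R.from_rotvec(np.ravel(c["rvec"])).as_matrix()
    return (p-np.ravel(c["tvec"]))@M, c["pixels"][v,u].astype(int),u,v
def line(p):
    m=p.mean(0); a=np.linalg.svd(p-m)[2][0]; return m,a
E
python3 - <<'E'
from h import *
np.set_printoptions(precision=4,suppress=True)
d=pickle.load(open("c0.pkl","rb")); c=d["top"]
def rect(q): 
    r=cv2.minAreaRect((q[:,:2]*1000).astype(np.float32)); return r
# rest board
p,k,u,v=cloud(c,(295,385,145,230)); print("bench z",np.median(cloud(c,(290,380,225,245))[0][:,2]))
m=(p[:,2]>.006)&(p[:,2]<.03); print("rest",rect(p[(p[:,2]>.006)&(p[:,2]<.014)]),m.sum())
for n,mm in (("red",(k[:,0]>110)&(k[:,1]<50)&(p[:,2]>.05)),("pale",(p[:,2]>.055)&(u>350)&(k[:,0]>150)&(k[:,1]>120))):
    q=p[mm]; a=line(q); print(n,len(q),a,q.min(0),q.max(0))
q=p[p[:,2]>.07]; 
p,k,u,v=cloud(c,(170,215,150,195)); m=(k[:,1]>k[:,0]+15)
q=p[m&(p[:,2]>.09)]; print("pot rim",len(q),cv2.minEnclosingCircle((q[:,:2]*1000).astype(np.float32)),q[:,2].max())
q=p[(p[:,2]>.004)&(p[:,2]<.012)]; print("foot",rect(q))
p,k,u,v=cloud(c,(238,280,178,212)); q=p[p[:,2]>.05]; print("block",rect(q),q[:,2].max(),len(q))
q=p[p[:,2]>.068]; print("lips",rect(q),len(q))
q=p[(p[:,2]>.03)&(p[:,2]<.07)&(k[:,0]>k[:,2]+30)]; print("wood",rect(q),len(q))
p,k,u,v=cloud(c,(205,290,245,270)); q=p[p[:,2]>.01]; print("black",q.min(0),q.max(0))
p,k,u,v=cloud(c,(240,262,108,135)); q=p[p[:,2]>.03]; print("oil",q.min(0),q.max(0))
p,k,u,v=cloud(c,(288,372,100,132)); q=p[p[:,2]>.015]; print("mallet",q.min(0),q.max(0))
p,k,u,v=cloud(c,(175,228,112,144)); q=p[p[:,2]>.03]; print("blank",q.min(0),q.max(0))
p,k,u,v=cloud(c,(95,135,200,235)); q=p[p[:,2]>.03]; print("cup",q.min(0),q.max(0))
E
```

```text
bench z -4.61201944854815e-06
rest ((535.4446411132812, -219.5269775390625), (300.7295227050781, 288.6246032714844), 88.7405776977539) 2352
red 160 (array([ 0.4638, -0.1673,  0.0964]), array([-0.9057, -0.0543,  0.4205])) [ 0.4069 -0.1796  0.0705] [ 0.5168 -0.1562  0.1274]
pale 155 (array([ 0.4757, -0.2769,  0.094 ]), array([-0.8948, -0.0165,  0.4461])) [ 0.4146 -0.3228  0.055 ] [ 0.5381 -0.2675  0.125 ]
pot rim 73 ((587.5413208007812, 271.06671142578125), 24.03955841064453) 0.10891105895717092
foot ((590.0750732421875, 276.20947265625), (154.46414184570312, 150.1648712158203), 0.4434518814086914)
block ((504.0804443359375, 54.34033966064453), (68.03211212158203, 90.75574493408203), 2.894390344619751) 0.08507992167904882 547
lips ((503.6393127441406, 53.52365493774414), (63.25685119628906, 88.9980239868164), 3.32745361328125) 194
wood ((505.32647705078125, 53.908878326416016), (67.92035675048828, 90.02959442138672), 4.604358196258545) 314
black [ 0.268  -0.0219  0.0101] [0.3374 0.2187 0.0394]
oil [0.7224 0.0548 0.0301] [0.7652 0.1017 0.1265]
mallet [ 0.7247 -0.3218  0.0158] [ 0.8135 -0.0588  0.0778]
blank [0.6924 0.1719 0.0301] [0.7692 0.3141 0.0551]
cup [0.393  0.4761 0.03  ] [0.4633 0.5773 0.0728]
```

Request:
send_rows(
  motion=[
    [[-0.58, -0.75, -0.08], [0, 0, 0], 1],
    [[-0.58, -0.75, -0.08], [0, 0, 0], 1],
    [[-0.58, -0.75, -0.08], [0, 0, 0], 1],
    [[-0.58, -0.75, -0.08], [0, 0, 0], 1],
    [[-0.58, -0.75, -0.08], [0, 0, 0], 1],
    [[-0.58, -0.75, -0.08], [0, 0, 0], 1],
    [[-0.58, -0.75, -0.08], [0, 0, 0], 1],
    [[-0.58, -0.75, -0.08], [0, 0, 0], 1],
    [[-0.58, -0.75, -0.08], [0, 0, 0], 1],
    [[-0.58, -0.75, -0.08], [0, 0, 0], 1],
    [[-0.58, -0.75, -0.08], [0, 0, 0], 1],
    [[-0.58, -0.75, -0.08], [0, 0, 0], 1],
  ],
)

```text
time_s: 1.3
ee_pos: [0.3079, 0.1636, 0.2342]
eef_rot: [-3.141, -0.0, 2.703]
force: [-1.0, 0.2, 0.2]
grip_width: 0.0942
grip_force: 0.0
```

Request:
send_rows(
  motion=[
    [[-0.58, -0.75, -0.08], [0, 0, 0], 1],
    [[-0.58, -0.75, -0.08], [0, 0, 0], 1],
    [[-0.58, -0.75, -0.08], [0, 0, 0], 1],
    [[-0.58, -0.75, -0.08], [0, 0, 0], 1],
    [[-0.58, -0.75, -0.08], [0, 0, 0], 1],
    [[-0.58, -0.75, -0.08], [0, 0, 0], 1],
    [[-0.58, -0.75, -0.08], [0, 0, 0], 1],
    [[-0.58, -0.75, -0.08], [0, 0, 0], 1],
    [[-0.58, -0.75, -0.08], [0, 0, 0], 1],
    [[-0.58, -0.75, -0.08], [0, 0, 0], 1],
    [[-0.58, -0.75, -0.08], [0, 0, 0], 1],
    [[-0.58, -0.75, -0.08], [0, 0, 0], 1],
  ],
)

```text
time_s: 2.5
ee_pos: [0.3822, -0.1696, 0.263]
eef_rot: [3.142, -0.0, 2.703]
force: [0.5, -0.0, -0.1]
grip_width: 0.0939
grip_force: 0.0
```

Request:
send_rows(
  motion=[
    [[0, 0, 0], [0, 0, 1], 1],
    [[0, 0, 0], [0, 0, 1], 1],
    [[0, 0, 0], [0, 0, 1], 1],
    [[0, 0, 0], [0, 0, 1], 1],
    [[0, 0, 0], [0, 0, 1], 1],
    [[0, 0, 0], [0, 0, 1], 1],
    [[0, 0, 0], [0, 0, 1], 1],
    [[0, 0, 0], [0, 0, 1], 1],
    [[0, 0, 0], [0, 0, 1], 1],
    [[0, 0, 0], [0, 0, 1], 1],
    [[0, 0, 0], [0, 0, 1], 1],
  ],
)

```text
time_s: 3.6
ee_pos: [0.3822, -0.1683, 0.2628]
eef_rot: [-3.141, -0.0, 1.378]
force: [-0.0, -0.3, 0.6]
grip_width: 0.0937
grip_force: 0.0
```

Request:
send_rows(
  motion=[
    [[0, 0, 0], [0, 0, 1], 1],
    [[0, 0, 0], [0, 0, 1], 1],
    [[0, 0, 0], [0, 0, 1], 1],
    [[0, 0, 0], [0, 0, 1], 1],
    [[0, 0, 0], [0, 0, 1], 1],
    [[0, 0, 0], [0, 0, 1], 1],
    [[0, 0, 0], [0, 0, 1], 1],
    [[0, 0, 0], [0, 0, 1], 1],
    [[0, 0, 0], [0, 0, 1], 1],
    [[0, 0, 0], [0, 0, 1], 1],
    [[0, 0, 0], [0, 0, 1], 1],
  ],
)

```text
time_s: 4.7
ee_pos: [0.3822, -0.1683, 0.2628]
eef_rot: [-3.141, 0.0, 0.058]
force: [-0.2, -0.1, 0.3]
grip_width: 0.0937
grip_force: 0.0
```

Request:
send_rows(
  motion=[
    [[0, 0, 0], [0, 1, 0], 1],
    [[0, 0, 0], [0, 1, 0], 1],
    [[0, 0, 0], [0, 1, 0], 1],
    [[0, 0, 0], [0, 1, 0], 1],
    [[0, 0, 0], [0, 1, 0], 1],
    [[0, 0, 0], [0, 0, 0], 1],
  ],
)

```text
time_s: 5.3
ee_pos: [0.381, -0.1683, 0.2621]
eef_rot: [-3.141, -0.602, 0.06]
force: [-0.9, -0.3, 0.7]
grip_width: 0.0941
grip_force: 0.0
```

Run:
```python
from station import *
import cv2,numpy as np,pickle
from h import *
c=camera("wrist"); pickle.dump(c,open("w1.pkl","wb"))
cv2.imwrite("pics/w1.png",c["pixels"][:,:,::-1]); print(c["fx"],c["fy"],c["cx"],c["cy"],c["rvec"],c["tvec"], c["depth"].min(),c["depth"].max())
M=R.from_rotvec(c["rvec"]).as_matrix(); print(-M.T@c["tvec"]); print(M)
o=get_obs();print(o["qpos"],o["ee_pos"],o["eef_rot"])
```

```text
297.3186396354542 297.3186396354542 254.7419320816218 187.0405033108665 [ 2.10683481 -1.98262178  0.31803399] [-0.19160675  0.46237994  0.32833124] 0.0 1.846263
[ 0.34751284 -0.17081525  0.45647205]
[[ 6.06859173e-02 -9.98156911e-01  3.76686102e-05]
 [-9.48088915e-01 -5.76536866e-02 -3.12735451e-01]
 [ 3.12161224e-01  1.89429245e-02 -9.49840269e-01]]
[-0.78659649 -0.33800465  2.12287004  0.5254725   1.00066943  0.51560006] [ 0.38141118 -0.16868779  0.26274088] [-3.14120216 -0.59829597  0.06038322]
```

View pics/w1.png

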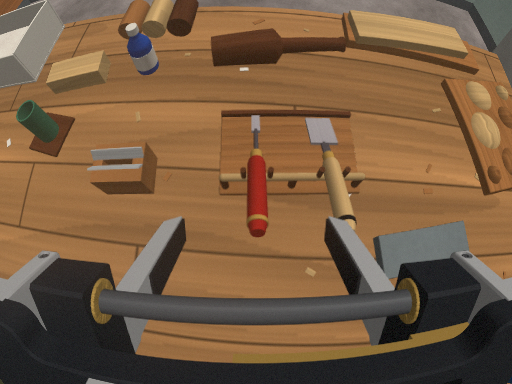

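The wrist view shows the gouge from its edge at (256,118) to its handle end at (258,230), and the scraper blade at (321,130). The crossbar runs at row 178, with the block lips at (118,160) and the pot at (38,122). I'll refine the poses from this depth.

```bash
cat >> h.py <<'E'
def wcloud(c):
    v,u=np.nonzero(c["depth"]>0); z=c["depth"][v,u]
    du,dv=u-c["cx"],v-c["cy"]; r=np.hypot(du,dv)+1e-9; t=np.tan(r/c["fx"])*z
    M=R.from_rotvec(np.ravel(c["rvec"])).as_matrix()
    return (np.stack([du/r*t,dv/r*t,z],1)-np.ravel(c["tvec"]))@M, c["pixels"][v,u].astype(int),u,v
def axisfit(q,rad,m,a):
    "cylinder fit, known radius; returns point nearest m and direction"
    from scipy.optimize import least_squares
    def f(x):
        d=a+[0,x[2],x[3]]; d=d/np.linalg.norm(d); w=q-(m+[0,x[0],x[1]])
        return np.linalg.norm(np.cross(w,d),axis=1)-rad
    s=least_squares(f,[0,0,0,0],loss="soft_l1",f_scale=.001); x=s.x
    d=a+[0,x[2],x[3]]; return m+[0,x[0],x[1]],d/np.linalg.norm(d),np.median(abs(s.fun))
E
python3 - <<'E'
from h import *
np.set_printoptions(precision=4,suppress=True)
c=pickle.load(open("w1.pkl","rb")); p,k,u,v=wcloud(c)
box=lambda a,b,e,f:(u>=a)&(u<b)&(v>=e)&(v<f)
print("bench",np.median(p[box(170,210,200,230)],0))
g=box(246,271,152,238)&(k[:,0]>90)&(k[:,1]<70)&(p[:,2]>.05)
s=box(322,355,155,232)&(p[:,2]>.06)&(k[:,0]>100)
for n,m in (("gouge",g),("scraper",s)):
    q=p[m]; c0,a=line(q); a=a*np.sign(-a[0]); c0=c0-[0,0,.011]
    print(n,len(q),axisfit(q,.013,c0,a),q.min(0),q.max(0), q[:,0].max())
m=box(300,342,112,145)&(k.min(1)>140)&(p[:,2]<.06); q=p[m]; print("scraper blade",cv2.minAreaRect((q[:,:2]*1000).astype(np.float32)),len(q), q[:,0].max())
m=box(245,268,112,135)&(k.min(1)>120)&(p[:,2]<.06); q=p[m]; print("gouge blade",q.mean(0),q.min(0),q.max(0))
m=box(85,160,140,195)&(p[:,2]>.07); q=p[m]; print("lips",cv2.minAreaRect((q[:,:2]*1000).astype(np.float32)),q[:,2].max())
m=box(85,160,140,195)&(p[:,2]>.02); q=p[m]; print("block",cv2.minAreaRect((q[:,:2]*1000).astype(np.float32)))
m=box(15,62,95,150)&(p[:,2]>.09); q=p[m]; print("pot",cv2.minEnclosingCircle((q[:,:2]*1000).astype(np.float32)),q[:,2].max(),len(q))
E
```

```text
bench [ 0.4451 -0.0702  0.0005]
gouge 1401 (array([ 0.4579, -0.1662,  0.0855]), array([-0.9145, -0.0641,  0.3995]), np.float64(0.0004925879636824056)) [ 0.4018 -0.1826  0.0574] [ 0.5235 -0.1498  0.1196] 0.5234864323897562
scraper 1342 (array([ 0.457 , -0.2634,  0.1266]), array([-0.485 ,  0.2216,  0.846 ]), np.float64(0.006136872975812922)) [ 0.3786 -0.2967  0.0601] [ 0.5337 -0.215   0.2888] 0.5337482964532317
scraper blade ((596.556396484375, -265.0169372558594), (62.32701873779297, 42.324344635009766), 3.9876317977905273) 560 0.628331779103807
gouge blade [ 0.6038 -0.1562  0.0241] [ 0.5836 -0.1633  0.0149] [ 0.6242 -0.1495  0.0339]
lips ((505.25067138671875, 53.344505310058594), (36.345218658447266, 92.46508026123047), 4.550109386444092) 0.08020830110422555
block ((504.72283935546875, 53.28364181518555), (66.72843933105469, 92.46510314941406), 4.469008445739746)
pot ((588.227783203125, 269.8374328613281), 24.51223373413086) 0.10194256054063597 248
```

Request:
send_rows(
  motion=[
    [[-0.55, 0.03, 0.5], [0, 0, -0.05], 1],
    [[-0.55, 0.03, 0.5], [0, 0, -0.05], 1],
    [[0, 0, 1], [0, 0, 0], 1],
    [[0, 0, 1], [0, 0, 0], 1],
    [[0, 0, 1], [0, 0, 0], 1],
    [[0, 0, 1], [0, 0, 0], 1],
    [[0, 0, 1], [0, 0, 0], 1],
    [[0, 0, 0.6], [0, 0, 0], 1],
    [[0, 0, 0.43], [0, 0, 0], 1],
    [[0, 0, 0], [0, 0, 0], 1],
  ],
  squeeze=40,
)

```text
time_s: 6.35
ee_pos: [0.475, -0.1634, 0.0689]
eef_rot: [3.136, -0.597, 0.079]
force: [0.0, 0.5, -0.0]
grip_width: 0.0939
grip_force: 0.0
```

Request:
send_rows(
  motion=[
    [[0, 0, 0], [0, 0, 0], -1],
    [[0, 0, 0], [0, 0, 0], -1],
    [[0, 0, 0], [0, 0, 0], -1],
    [[0, 0, 0], [0, 0, 0], -1],
    [[0, 0, 0], [0, 0, 0], -1],
    [[0, 0, 0], [0, 0, 0], -1],
    [[0, 0, 0], [0, 0, 0], -1],
    [[0, 0, 0], [0, 0, 0], -1],
    [[0, 0, 0], [0, 0, 0], -1],
    [[0, 0, 0], [0, 0, 0], -1],
  ],
)

```text
time_s: 7.35
ee_pos: [0.4741, -0.1645, 0.0704]
eef_rot: [3.133, -0.6, 0.077]
force: [-0.5, 0.2, -0.9]
grip_width: 0.0257
grip_force: 40.0
```

Request:
send_rows(
  motion=[
    [[0.28, 0, -0.41], [0, 0, 0], -1],
    [[0.57, 0, -0.82], [0, 0, 0], -1],
    [[0.57, 0, -0.82], [0, 0, 0], -1],
    [[0.57, 0, -0.82], [0, 0, 0], -1],
    [[0.57, 0, -0.82], [0, 0, 0], -1],
    [[0.57, 0, -0.82], [0, 0, 0], -1],
    [[0.57, 0, -0.82], [0, 0, 0], -1],
    [[0.57, 0, -0.82], [0, 0, 0], -1],
    [[0, 0, 0], [0, 0, 0], -1],
  ],
)

```text
time_s: 8.25
ee_pos: [0.4762, -0.1633, 0.2986]
eef_rot: [3.129, -0.604, 0.08]
force: [0.3, 0.3, -1.5]
grip_width: 0.0249
grip_force: 40.0
```

Request:
send_rows(
  motion=[
    [[0, 0, 0], [0, -0.95, 0], -1],
    [[0, 0, 0], [0, -0.95, 0], -1],
    [[0, 0, 0], [0, -0.95, 0], -1],
    [[0, 0, 0], [0, -0.95, 0], -1],
    [[0, 0, 0], [0, -0.95, 0], -1],
    [[0, 0, 0], [0, -0.95, 0], -1],
    [[0, 0, 0], [0, -0.95, 0], -1],
    [[0, 0, 0], [0, -0.95, 0], -1],
    [[0, 0, 0], [0, -0.95, 0], -1],
    [[0, 0, 0], [0, -0.95, 0], -1],
    [[0, 0, 0], [0, 0, 0], -1],
  ],
)

```text
time_s: 9.35
ee_pos: [0.476, -0.1624, 0.2913]
eef_rot: [3.137, 0.547, 0.072]
force: [0.5, 0.2, -2.8]
grip_width: 0.0252
grip_force: 40.0
```

Run:
```python
from station import *
import cv2,numpy as np,pickle
from h import *
np.set_printoptions(precision=4,suppress=True)
c=camera("scene"); pickle.dump(c,open("s2.pkl","wb"))
cv2.imwrite("pics/s2.png",cv2.resize(c["pixels"][60:260,130:400,::-1],None,fx=2.5,fy=2.5))
o=get_obs();print(o["qpos"],o["ee_pos"],o["eef_rot"])
M=R.from_euler("xyz",o["eef_rot"]).as_matrix(); G=o["ee_pos"]-.019*M[:,2]; print("G",G);print(M)
p,k,u,v=cloud(c); near=(np.hypot(p[:,0]-G[0],p[:,1]-G[1])<.06)&(p[:,2]<G[2]-.04)&(p[:,2]>.12)
q=p[near]; print(len(q)); 
for z in np.arange(.12,.3,.02):
    m=(q[:,2]>=z)&(q[:,2]<z+.02); print(z,m.sum(),q[m].mean(0) if m.any() else '')
```

```text
[-0.2989  0.4629  1.1876 -0.2114  1.9919  1.162 ] [ 0.476  -0.1626  0.2924] [3.1362 0.5414 0.0712]
G [ 0.4857 -0.1618  0.3087]
[[ 0.8548  0.0739 -0.5137]
 [ 0.0609 -0.9973 -0.0421]
 [-0.5154  0.0047 -0.857 ]]
115
0.12 11 [ 0.4882 -0.1608  0.1352]
0.13999999999999999 16 [ 0.4877 -0.16    0.1503]
0.15999999999999998 13 [ 0.4875 -0.1612  0.1695]
0.17999999999999997 10 [ 0.4876 -0.1613  0.1894]
0.19999999999999996 9 [ 0.4859 -0.1601  0.2094]
0.21999999999999995 17 [ 0.4912 -0.1599  0.2327]
0.23999999999999994 24 [ 0.4941 -0.159   0.2509]
0.2599999999999999 15 [ 0.4949 -0.16    0.2643]
0.2799999999999999 0
```

View pics/s2.png

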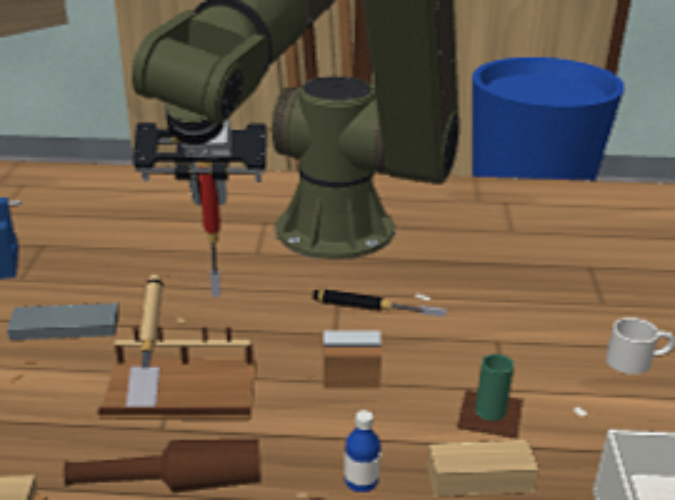

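Request:
send_rows(
  motion=[
    [[0.24, -0.88, -0.15], [0, 0, 0], -1],
    [[0.24, -0.88, -0.15], [0, 0, 0], -1],
    [[0.24, -0.88, -0.15], [0, 0, 0], -1],
    [[0.24, -0.88, -0.15], [0, 0, 0], -1],
    [[0.24, -0.88, -0.15], [0, 0, 0], -1],
    [[0.24, -0.88, -0.15], [0, 0, 0], -1],
    [[0.24, -0.88, -0.15], [0, 0, 0], -1],
    [[0.24, -0.88, -0.15], [0, 0, 0], -1],
    [[0.24, -0.88, -0.15], [0, 0, 0], -1],
    [[0.24, -0.88, -0.15], [0, 0, 0], -1],
    [[0.24, -0.88, -0.15], [0, 0, 0], -1],
    [[0.24, -0.88, -0.15], [0, 0, 0], -1],
  ],
)

```text
time_s: 10.6
ee_pos: [0.5543, 0.1614, 0.2954]
eef_rot: [3.136, 0.536, 0.069]
force: [0.6, -0.2, -0.6]
grip_width: 0.0252
grip_force: 40.0
```

Request:
send_rows(
  motion=[
    [[0.24, -0.88, -0.15], [0, 0, 0], -1],
    [[0.24, -0.88, -0.15], [0, 0, 0], -1],
    [[0.24, -0.88, -0.15], [0, 0, 0], -1],
    [[0.24, -0.88, -0.15], [0, 0, 0], -1],
    [[0, 0, 0], [0, 0, 0], -1],
    [[0, 0, 0], [0, 0, 0], -1],
    [[0, 0, 0], [0, 0, 0], -1],
  ],
)

```text
time_s: 11.3
ee_pos: [0.5804, 0.2673, 0.2953]
eef_rot: [3.135, 0.538, 0.068]
force: [-0.6, 0.0, -1.3]
grip_width: 0.0251
grip_force: 40.0
```

```bash
cat > chk.py <<'E'
import sys
from station import *
from h import *
np.set_printoptions(precision=4,suppress=True)
o=get_obs();M=R.from_euler("xyz",o["eef_rot"]).as_matrix(); G=o["ee_pos"]-.019*M[:,2]
print("q",o["qpos"],"tcp",o["ee_pos"],o["eef_rot"],"G",G);print(M)
for n in ("scene","top"):
    c=camera(n); pickle.dump(c,open(n+"_chk.pkl","wb"))
    cv2.imwrite(f"pics/{n}_{o['time_s']:.2f}.png",c["pixels"][:,:,::-1]); print(n,f"{o['time_s']:.2f}")
    p,k,u,v=cloud(c); q=p[(np.hypot(p[:,0]-G[0],p[:,1]-G[1])<.045)&(p[:,2]<G[2]-.03)&(p[:,2]>G[2]-.19)]
    for z in np.arange(.02,.2,.02):
        m=abs(q[:,2]-(G[2]-z))<.01
        if m.any(): print(z,m.sum(),q[m].mean(0),np.ptp(q[m][:,1]))
E
python3 chk.py
```

```text
q [0.3222 0.8603 0.553  0.1577 2.2476 1.8895] tcp [0.5804 0.2673 0.2953] [3.1348 0.5382 0.0679] G [0.5901 0.2681 0.3116]
[[ 0.8567  0.0713 -0.5109]
 [ 0.0583 -0.9974 -0.0415]
 [-0.5126  0.0058 -0.8586]]
scene 11.30
0.04 37 [0.5988 0.2663 0.2716] 0.025763660578192682
0.06 31 [0.5984 0.2664 0.2532] 0.023525600507611377
0.08 16 [0.5951 0.2675 0.2343] 0.016681724156924205
0.1 10 [0.5928 0.2675 0.2125] 0.006041337866711349
0.12000000000000001 10 [0.5923 0.2679 0.1922] 0.006848692770631937
0.13999999999999999 20 [0.5932 0.2679 0.1711] 0.014879181095050154
0.16 21 [0.5937 0.2672 0.1504] 0.01279417664533583
0.18 4 [0.5947 0.2686 0.1374] 0.011692477628067355
top 11.30
```

Request:
send_rows(
  motion=[
    [[-0.08, -0.09, 0.05], [0, 0, 0], -1],
    [[0.34, 0, 0.57], [0, 0, 0], -1],
    [[0.34, 0, 0.57], [0, 0, 0], -1],
    [[0.34, 0, 0.57], [0, 0, 0], -1],
    [[0.34, 0, 0.57], [0, 0, 0], -1],
    [[0.34, 0, 0.57], [0, 0, 0], -1],
    [[0.17, 0, 0.29], [0, 0, 0], -1],
    [[0, 0, 0], [0, 0, 0], -1],
    [[0, 0, 0], [0, 0, 0], -1],
  ],
)

```text
time_s: 12.3
ee_pos: [0.5772, 0.27, 0.1859]
eef_rot: [3.134, 0.539, 0.069]
force: [-0.3, -0.1, -0.7]
grip_width: 0.0248
grip_force: 40.0
```

Request:
send_rows(
  motion=[
    [[0.05, 0, 0.085], [0, 0, 0], -1],
    [[0, 0, 0], [0, 0, 0], -1],
    [[0, 0, 0], [0, 0, 0], -1],
  ],
)

```text
time_s: 12.6
ee_pos: [0.5771, 0.27, 0.1823]
eef_rot: [3.134, 0.54, 0.069]
force: [0.3, 0.2, -2.4]
grip_width: 0.0253
grip_force: 40.0
```

Request:
send_rows(
  motion=[
    [[0.05, 0, 0.085], [0, 0, 0], -1],
    [[0, 0, 0], [0, 0, 0], -1],
    [[0, 0, 0], [0, 0, 0], -1],
  ],
)

```text
time_s: 12.9
ee_pos: [0.577, 0.2699, 0.1789]
eef_rot: [3.134, 0.54, 0.069]
force: [-0.5, -0.7, -1.4]
grip_width: 0.0252
grip_force: 40.0
```

Request:
send_rows(
  motion=[
    [[0.04, 0, 0.07], [0, 0, 0], -1],
    [[0, 0, 0], [0, 0, 0], -1],
    [[0, 0, 0], [0, 0, 0], -1],
  ],
)

```text
time_s: 13.2
ee_pos: [0.5769, 0.2699, 0.1765]
eef_rot: [3.134, 0.54, 0.069]
force: [-0.4, 0.9, -1.7]
grip_width: 0.0251
grip_force: 40.0
```

Request:
send_rows(
  motion=[
    [[0.04, 0, 0.07], [0, 0, 0], -1],
    [[0, 0, 0], [0, 0, 0], -1],
    [[0, 0, 0], [0, 0, 0], -1],
  ],
)

```text
time_s: 13.5
ee_pos: [0.5768, 0.2699, 0.1741]
eef_rot: [3.134, 0.54, 0.069]
force: [-0.5, -0.9, -2.5]
grip_width: 0.025
grip_force: 40.0
```

Request:
send_rows(
  motion=[
    [[0.04, 0, 0.07], [0, 0, 0], -1],
    [[0, 0, 0], [0, 0, 0], -1],
    [[0, 0, 0], [0, 0, 0], -1],
  ],
)

```text
time_s: 13.8
ee_pos: [0.5769, 0.2699, 0.1722]
eef_rot: [3.134, 0.54, 0.069]
force: [-0.2, -0.2, 3.4]
grip_width: 0.0251
grip_force: 40.0
```

Request:
send_rows(
  motion=[
    [[0.04, 0, 0.07], [0, 0, 0], -1],
    [[0, 0, 0], [0, 0, 0], -1],
    [[0, 0, 0], [0, 0, 0], -1],
  ],
)

```text
time_s: 14.1
ee_pos: [0.577, 0.27, 0.1719]
eef_rot: [3.135, 0.538, 0.069]
force: [-0.1, -0.6, 17.3]
grip_width: 0.0248
grip_force: 40.0
```

Request:
send_rows(
  motion=[
    [[-0.02, 0, -0.03], [0, 0, 0], -1],
    [[0, 0, 0], [0, 0, 0], -0.4],
    [[0, 0, 0], [0, 0, 0], -0.35],
    [[0, 0, 0], [0, 0, 0], -0.3],
    [[0, 0, 0], [0, 0, 0], -0.2],
    [[0, 0, 0], [0, 0, 0], 0],
    [[0, 0, 0], [0, 0, 0], 0.3],
    [[0, 0, 0], [0, 0, 0], 0.6],
    [[0, 0, 0], [0, 0, 0], 1],
    [[0, 0, 0], [0, 0, 0], 1],
    [[0, 0, 0], [0, 0, 0], 1],
    [[0, 0, 0], [0, 0, 0], 1],
  ],
)

```text
time_s: 15.3
ee_pos: [0.5767, 0.2699, 0.1704]
eef_rot: [3.134, 0.54, 0.069]
force: [-0.4, -0.5, 0.1]
grip_width: 0.09
grip_force: 0.0
```

Run:
```python
from station import *
from h import *
c=camera("wrist"); cv2.imwrite("pics/w3.png",c["pixels"][:,:,::-1])
```

```text
(no output)
```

View pics/w3.png

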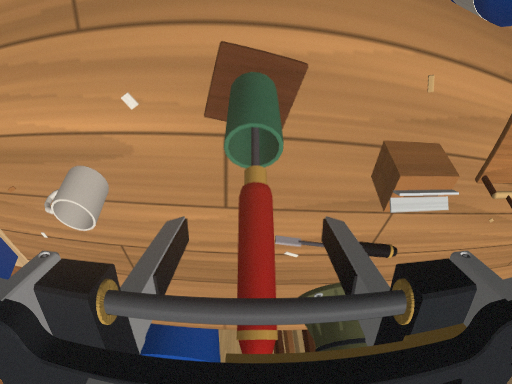

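Request:
send_rows(
  motion=[
    [[-0.26, 0, -0.43], [0, 0, 0], 1],
    [[-0.51, 0, -0.86], [0, 0, 0], 1],
    [[-0.51, 0, -0.86], [0, 0, 0], 1],
    [[-0.51, 0, -0.86], [0, 0, 0], 1],
    [[-0.51, 0, -0.86], [0, 0, 0], 1],
    [[-0.51, 0, -0.86], [0, 0, 0], 1],
    [[0, 0, 0], [0, 0, 0], 1],
  ],
)

```text
time_s: 16.05
ee_pos: [0.5773, 0.271, 0.3409]
eef_rot: [3.136, 0.532, 0.07]
force: [-0.8, 0.0, 0.1]
grip_width: 0.0939
grip_force: 0.0
```

Request:
send_rows(
  motion=[
    [[-0.28, 0.9, 0.17], [0, 0, 0], 1],
    [[-0.28, 0.9, 0.17], [0, 0, 0], 1],
    [[-0.28, 0.9, 0.17], [0, 0, 0], 1],
    [[-0.28, 0.9, 0.17], [0, 0, 0], 1],
    [[-0.28, 0.9, 0.17], [0, 0, 0], 1],
    [[-0.28, 0.9, 0.17], [0, 0, 0], 1],
    [[-0.28, 0.9, 0.17], [0, 0, 0], 1],
    [[-0.28, 0.9, 0.17], [0, 0, 0], 1],
    [[-0.28, 0.9, 0.17], [0, 0, 0], 1],
    [[-0.28, 0.9, 0.17], [0, 0, 0], 1],
  ],
)

```text
time_s: 17.05
ee_pos: [0.4982, -0.0064, 0.337]
eef_rot: [3.134, 0.54, 0.069]
force: [0.8, -0.2, 0.3]
grip_width: 0.0942
grip_force: 0.0
```

Request:
send_rows(
  motion=[
    [[-0.28, 0.9, 0.17], [0, 0, 0], 1],
    [[-0.28, 0.9, 0.17], [0, 0, 0], 1],
    [[-0.28, 0.9, 0.17], [0, 0, 0], 1],
    [[-0.28, 0.9, 0.17], [0, 0, 0], 1],
    [[-0.28, 0.9, 0.17], [0, 0, 0], 1],
    [[-0.28, 0.9, 0.17], [0, 0, 0], 1],
    [[-0.28, 0.9, 0.17], [0, 0, 0], 1],
    [[-0.28, 0.9, 0.17], [0, 0, 0], 1],
    [[-0.28, 0.9, 0.17], [0, 0, 0], 1],
    [[-0.28, 0.9, 0.17], [0, 0, 0], 1],
    [[0, 0, 0], [0, 0, 0], 1],
  ],
)

```text
time_s: 18.15
ee_pos: [0.4192, -0.284, 0.338]
eef_rot: [3.133, 0.54, 0.065]
force: [0.1, 0.3, -0.5]
grip_width: 0.0942
grip_force: 0.0
```

Request:
send_rows(
  motion=[
    [[0, 0, 0], [0, 0.95, 0], 1],
    [[0, 0, 0], [0, 0.95, 0], 1],
    [[0, 0, 0], [0, 0.95, 0], 1],
    [[0, 0, 0], [0, 0.95, 0], 1],
    [[0, 0, 0], [0, 0.95, 0], 1],
    [[0, 0, 0], [0, 0.95, 0], 1],
    [[0, 0, 0], [0, 0.95, 0], 1],
    [[0, 0, 0], [0, 0.95, 0], 1],
    [[0, 0, 0], [0, 0.95, 0], 1],
    [[0, 0, 0], [0, 0.95, 0], 1],
    [[0, 0, 0], [0, 0, 0], 1],
  ],
)

```text
time_s: 19.25
ee_pos: [0.4194, -0.2811, 0.3374]
eef_rot: [3.135, -0.602, 0.075]
force: [-0.9, -0.4, 0.7]
grip_width: 0.0942
grip_force: 0.0
```

Run:
```python
from station import *
from h import *
np.set_printoptions(precision=4,suppress=True)
o=get_obs();M=R.from_euler("xyz",o["eef_rot"]).as_matrix(); print(o["qpos"],o["ee_pos"],o["eef_rot"]);print(M)
c=camera("wrist"); pickle.dump(c,open("w4.pkl","wb")); cv2.imwrite("pics/w4.png",c["pixels"][:,:,::-1])
p,k,u,v=wcloud(c)
A=np.array([.4656,-.2759,.0855]); a=np.array([-.906,-.063,.41]); a/=np.linalg.norm(a)
w=p-A; t=w@a; d=np.linalg.norm(w-t[:,None]*a,axis=1)
m=(d<.022)&(t>-.045)&(t<.05)&(p[:,2]>.06)
print(m.sum(),axisfit(p[m],.013,A,a))
m=(abs(p[:,0]-.597)<.05)&(abs(p[:,1]+.265)<.04)&(k.min(1)>130)&(p[:,2]<.06); q=p[m]; print("blade",cv2.minAreaRect((q[:,:2]*1000).astype(np.float32)))
T=np.array([.4807,-.2749,.0673]); print("to go",M.T@(T-o["ee_pos"])/.03)
```

```text
[-0.9218 -0.1157  1.779   0.5372  1.1728  0.4411] [ 0.4194 -0.2811  0.3374] [ 3.1351 -0.6016  0.0749]
[[ 0.8221  0.0712  0.5649]
 [ 0.0617 -0.9975  0.0359]
 [ 0.566   0.0053 -0.8244]]
923 (array([ 0.4656, -0.2745,  0.0874]), array([-0.9047, -0.0673,  0.4206]), np.float64(0.0004281180992950478))
blade ((596.1218872070312, -264.7956237792969), (61.07863235473633, 42.624515533447266), 2.7694549560546875)
to go [-3.4048 -0.1101  8.5839]
```

Request:
send_rows(
  motion=[
    [[-0.84, -0.04, 0.5], [0, 0, 0], 1],
    [[-0.84, -0.04, 0.5], [0, 0, 0], 1],
    [[-0.84, -0.04, 0.5], [0, 0, 0], 1],
    [[-0.84, -0.04, 0.5], [0, 0, 0], 1],
    [[0, 0, 1], [0, 0, 0], 1],
    [[0, 0, 1], [0, 0, 0], 1],
    [[0, 0, 1], [0, 0, 0], 1],
    [[0, 0, 1], [0, 0, 0], 1],
    [[0, 0, 1], [0, 0, 0], 1],
    [[0, 0, 1], [0, 0, 0], 1],
    [[0, 0, 0.53], [0, 0, 0], 1],
    [[0, 0, 0], [0, 0, 0], 1],
  ],
)

```text
time_s: 20.5
ee_pos: [0.4826, -0.2727, 0.0682]
eef_rot: [3.137, -0.597, 0.08]
force: [-0.2, -0.1, 0.5]
grip_width: 0.0942
grip_force: 0.0
```

Request:
send_rows(
  motion=[
    [[0, 0, 0], [0, 0, 0], -1],
    [[0, 0, 0], [0, 0, 0], -1],
    [[0, 0, 0], [0, 0, 0], -1],
    [[0, 0, 0], [0, 0, 0], -1],
    [[0, 0, 0], [0, 0, 0], -1],
    [[0, 0, 0], [0, 0, 0], -1],
    [[0, 0, 0], [0, 0, 0], -1],
    [[0, 0, 0], [0, 0, 0], -1],
    [[0, 0, 0], [0, 0, 0], -1],
    [[0, 0, 0], [0, 0, 0], -1],
  ],
  squeeze=45,
)

```text
time_s: 21.5
ee_pos: [0.4814, -0.2744, 0.0698]
eef_rot: [3.133, -0.6, 0.077]
force: [0.3, -0.5, -0.1]
grip_width: 0.0253
grip_force: 45.0
```

Request:
send_rows(
  motion=[
    [[0.28, 0, -0.41], [0, 0, 0], -1],
    [[0.57, 0, -0.82], [0, 0, 0], -1],
    [[0.57, 0, -0.82], [0, 0, 0], -1],
    [[0.57, 0, -0.82], [0, 0, 0], -1],
    [[0.57, 0, -0.82], [0, 0, 0], -1],
    [[0.57, 0, -0.82], [0, 0, 0], -1],
    [[0.57, 0, -0.82], [0, 0, 0], -1],
    [[0.57, 0, -0.82], [0, 0, 0], -1],
    [[0, 0, 0], [0, 0, 0], -1],
  ],
)

```text
time_s: 22.4
ee_pos: [0.4835, -0.2733, 0.2983]
eef_rot: [3.128, -0.604, 0.08]
force: [-0.3, -0.1, -2.1]
grip_width: 0.0252
grip_force: 45.0
```

Request:
send_rows(
  motion=[
    [[0, 0, 0], [0, -0.95, 0], -1],
    [[0, 0, 0], [0, -0.95, 0], -1],
    [[0, 0, 0], [0, -0.95, 0], -1],
    [[0, 0, 0], [0, -0.95, 0], -1],
    [[0, 0, 0], [0, -0.95, 0], -1],
    [[0, 0, 0], [0, -0.95, 0], -1],
    [[0, 0, 0], [0, -0.95, 0], -1],
    [[0, 0, 0], [0, -0.95, 0], -1],
    [[0, 0, 0], [0, -0.95, 0], -1],
    [[0, 0, 0], [0, -0.95, 0], -1],
    [[0, 0, 0], [0, 0, 0], -1],
    [[0, 0, 0], [0, 0, 0], -1],
  ],
)

```text
time_s: 23.6
ee_pos: [0.4831, -0.2727, 0.2931]
eef_rot: [3.135, 0.538, 0.07]
force: [-0.1, 0.1, -1.8]
grip_width: 0.0256
grip_force: 45.0
```

```bash
python3 chk.py
```

```text
q [-0.4523  0.5646  1.0357 -0.2914  1.9993  0.9867] tcp [ 0.4831 -0.2727  0.2931] [3.1353 0.5383 0.0704] G [ 0.4928 -0.2719  0.3094]
[[ 0.8565  0.0735 -0.511 ]
 [ 0.0604 -0.9973 -0.0423]
 [-0.5127  0.0054 -0.8586]]
scene 23.60
0.04 34 [ 0.5025 -0.2679  0.2692] 0.02588277745309192
0.06 23 [ 0.5007 -0.269   0.25  ] 0.02064123337927315
0.08 15 [ 0.4971 -0.2693  0.2298] 0.013837925703310827
0.1 32 [ 0.4947 -0.2709  0.2062] 0.04220400788630638
0.12000000000000001 52 [ 0.4953 -0.2708  0.1899] 0.042664290235526536
0.13999999999999999 55 [ 0.4948 -0.2707  0.1696] 0.04480705280839756
0.16 43 [ 0.495  -0.2704  0.1504] 0.04021844578762279
0.18 12 [ 0.4918 -0.2707  0.1372] 0.04245421234053712
top 23.60
```

Request:
send_rows(
  motion=[
    [[0.084, -0.9, -0.055], [0, 0, 0], -1],
    [[0.084, -0.9, -0.055], [0, 0, 0], -1],
    [[0.084, -0.9, -0.055], [0, 0, 0], -1],
    [[0.084, -0.9, -0.055], [0, 0, 0], -1],
    [[0.084, -0.9, -0.055], [0, 0, 0], -1],
    [[0.084, -0.9, -0.055], [0, 0, 0], -1],
    [[0.084, -0.9, -0.055], [0, 0, 0], -1],
    [[0.084, -0.9, -0.055], [0, 0, 0], -1],
    [[0.084, -0.9, -0.055], [0, 0, 0], -1],
    [[0.084, -0.9, -0.055], [0, 0, 0], -1],
    [[0.084, -0.9, -0.055], [0, 0, 0], -1],
    [[0.084, -0.9, -0.055], [0, 0, 0], -1],
  ],
)

```text
time_s: 24.9
ee_pos: [0.495, 0.0538, 0.2947]
eef_rot: [3.135, 0.536, 0.068]
force: [0.7, -0.4, -2.1]
grip_width: 0.0254
grip_force: 45.0
```

Request:
send_rows(
  motion=[
    [[0, 0, 0], [0, 0, 0], -1],
    [[0, 0, 0], [0, 0, 0], -1],
    [[0, 0, 0], [0, 0, 0], -1],
    [[0, 0, 0], [0, 0, 0], -1],
  ],
)

```text
time_s: 25.3
ee_pos: [0.4953, 0.0521, 0.294]
eef_rot: [3.134, 0.539, 0.067]
force: [-0.1, 0.3, -1.7]
grip_width: 0.0255
grip_force: 45.0
```

```bash
python3 chk.py
python3 - <<'E'
from station import *
from h import *
np.set_printoptions(precision=4,suppress=True)
c=pickle.load(open("scene_chk.pkl","rb")); p,k,u,v=cloud(c)
m=(abs(p[:,0]-.505)<.03)&(abs(p[:,1]-.053)<.03)&(p[:,2]>.14)&(p[:,2]<.205); q=p[m]
n=np.linalg.svd(q-q.mean(0))[2][2]; print("blade normal",n,len(q),q.mean(0),"yaw deg",np.degrees(np.arctan(n[1]/n[0])))
w=camera("wrist"); pickle.dump(w,open("w5.pkl","wb")); cv2.imwrite("pics/w5.png",w["pixels"][:,:,::-1])
for nm,(p,k,u,v) in (("scene",cloud(c)),("wrist",wcloud(w))):
    near=(abs(p[:,0]-.505)<.045)&(abs(p[:,1]-.053)<.06)
    q=p[near&(p[:,2]>.068)&(p[:,2]<.09)]; 
    if len(q)>5: print(nm,"lips",cv2.minAreaRect((q[:,:2]*1000).astype(np.float32)),len(q))
    q=p[near&(p[:,2]>.02)&(p[:,2]<.09)]; 
    if len(q)>5: print(nm,"block",cv2.minAreaRect((q[:,:2]*1000).astype(np.float32)),len(q))
E
```

```text
q [ 0.0425  0.4711  1.1717 -0.023   2.0375  1.5391] tcp [0.4953 0.0521 0.294 ] [3.1338 0.5391 0.0673] G [0.505  0.0529 0.3103]
[[ 0.8562  0.0713 -0.5117]
 [ 0.0577 -0.9974 -0.0423]
 [-0.5134  0.0067 -0.8581]]
scene 25.30
0.04 36 [0.5153 0.054  0.2712] 0.022205667868735582
0.06 23 [0.5134 0.054  0.2506] 0.021807713082907992
0.08 17 [0.5093 0.0543 0.2313] 0.014578745603825626
0.1 35 [0.5067 0.0538 0.2073] 0.041240214951967724
0.12000000000000001 54 [0.5071 0.0541 0.1898] 0.041846476812938536
0.13999999999999999 48 [0.5068 0.0537 0.1697] 0.03833926863379238
0.16 46 [0.5073 0.0537 0.1505] 0.03857487671840561
0.18 8 [0.5061 0.0543 0.139 ] 0.03842216398824622
top 25.30
blade normal [0.9992 0.039  0.008 ] 165 [0.507  0.0539 0.1739] yaw deg 2.235887354535838
scene lips ((507.8621520996094, 56.088233947753906), (48.39486312866211, 87.74456787109375), 3.7106611728668213) 106
scene block ((513.8247680664062, 56.45057678222656), (60.21010208129883, 87.81072235107422), 3.551978349685669) 440
wrist lips ((505.5995178222656, 53.4603385925293), (35.19585037231445, 90.83734893798828), 4.370052814483643) 1122
wrist block ((505.42608642578125, 53.585750579833984), (66.50968170166016, 90.8800048828125), 4.832611083984375) 4249
```

View pics/w5.png

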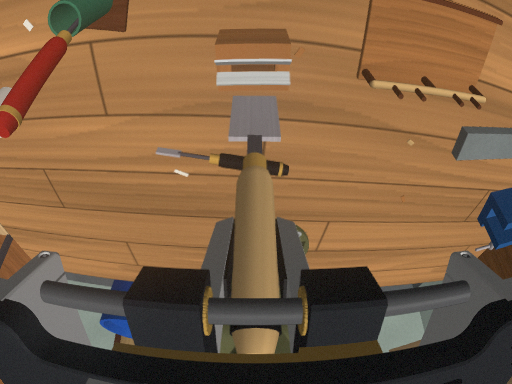

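Request:
send_rows(
  motion=[
    [[0.35, -0.02, 0.57], [0, 0, 0], -1],
    [[0.34, -0.01, 0.57], [0, 0, 0], -1],
    [[0.34, -0.01, 0.57], [0, 0, 0], -1],
    [[0.17, 0, 0.29], [0, 0, 0], -1],
    [[0, 0, 0], [0, 0, 0], -1],
    [[0, 0, 0], [0, 0, 0], -1],
  ],
)

```text
time_s: 26.05
ee_pos: [0.4956, 0.0537, 0.2245]
eef_rot: [3.134, 0.539, 0.068]
force: [-0.5, 0.5, -1.8]
grip_width: 0.0253
grip_force: 45.0
```

Request:
send_rows(
  motion=[
    [[0.085, 0, 0.143], [0, 0, 0], -1],
    [[0.085, 0, 0.143], [0, 0, 0], -1],
    [[0, 0, 0], [0, 0, 0], -1],
  ],
)

```text
time_s: 26.35
ee_pos: [0.4951, 0.0537, 0.2132]
eef_rot: [3.134, 0.541, 0.069]
force: [-0.2, 0.6, -1.1]
grip_width: 0.0249
grip_force: 45.0
```

Request:
send_rows(
  motion=[
    [[0.09, 0, 0.143], [0, 0, 0], -1],
    [[0.09, 0, 0.143], [0, 0, 0], -1],
    [[0.09, 0, 0.143], [0, 0, 0], -1],
    [[0, 0, 0], [0, 0, 0], -1],
  ],
)

```text
time_s: 26.75
ee_pos: [0.4954, 0.0536, 0.1977]
eef_rot: [3.134, 0.541, 0.069]
force: [-0.1, -0.3, -1.3]
grip_width: 0.0249
grip_force: 45.0
```

Request:
send_rows(
  motion=[
    [[0.09, 0, 0.143], [0, 0, 0], -1],
    [[0.09, 0, 0.143], [0, 0, 0], -1],
    [[0.06, 0, 0.1], [0, 0, 0], -1],
    [[0, 0, 0], [0, 0, 0], -1],
  ],
)

```text
time_s: 27.15
ee_pos: [0.4957, 0.0535, 0.1843]
eef_rot: [3.134, 0.541, 0.069]
force: [0.0, 0.2, -2.1]
grip_width: 0.0251
grip_force: 45.0
```

Request:
send_rows(
  motion=[
    [[0.06, 0, 0.1], [0, 0, 0], -1],
    [[0, 0, 0], [0, 0, 0], -1],
    [[0, 0, 0], [0, 0, 0], -1],
  ],
)

```text
time_s: 27.45
ee_pos: [0.4959, 0.0535, 0.1814]
eef_rot: [3.134, 0.54, 0.069]
force: [-0.5, -1.0, -1.8]
grip_width: 0.0251
grip_force: 45.0
```

Request:
send_rows(
  motion=[
    [[0.05, 0, 0.09], [0, 0, 0], -1],
    [[0.05, 0, 0.09], [0, 0, 0], -1],
    [[0, 0, 0], [0, 0, 0], -1],
    [[0, 0, 0], [0, 0, 0], -1],
  ],
)

```text
time_s: 27.85
ee_pos: [0.4956, 0.0534, 0.1752]
eef_rot: [3.134, 0.54, 0.069]
force: [-0.6, 1.0, -1.3]
grip_width: 0.0252
grip_force: 45.0
```

Request:
send_rows(
  motion=[
    [[0.04, 0, 0.07], [0, 0, 0], -1],
    [[0, 0, 0], [0, 0, 0], -1],
    [[0, 0, 0], [0, 0, 0], -1],
  ],
)

```text
time_s: 28.15
ee_pos: [0.4956, 0.0534, 0.1728]
eef_rot: [3.134, 0.54, 0.069]
force: [-0.2, 0.1, -1.5]
grip_width: 0.0252
grip_force: 45.0
```

Request:
send_rows(
  motion=[
    [[0.04, 0, 0.07], [0, 0, 0], -1],
    [[0, 0, 0], [0, 0, 0], -1],
    [[0, 0, 0], [0, 0, 0], -1],
  ],
)

```text
time_s: 28.45
ee_pos: [0.4955, 0.0534, 0.1703]
eef_rot: [3.134, 0.54, 0.069]
force: [0.1, -0.0, -1.4]
grip_width: 0.0252
grip_force: 45.0
```

Request:
send_rows(
  motion=[
    [[0.03, 0, 0.06], [0, 0, 0], -1],
    [[0, 0, 0], [0, 0, 0], -1],
    [[0, 0, 0], [0, 0, 0], -1],
  ],
)

```text
time_s: 28.75
ee_pos: [0.4954, 0.0534, 0.1683]
eef_rot: [3.134, 0.54, 0.069]
force: [0.1, 0.3, -0.3]
grip_width: 0.0254
grip_force: 45.0
```

Request:
send_rows(
  motion=[
    [[0.03, 0, 0.05], [0, 0, 0], -1],
    [[0, 0, 0], [0, 0, 0], -1],
    [[0, 0, 0], [0, 0, 0], -1],
  ],
)

```text
time_s: 29.05
ee_pos: [0.4956, 0.0533, 0.1679]
eef_rot: [3.134, 0.539, 0.069]
force: [0.1, -1.0, 8.7]
grip_width: 0.0254
grip_force: 45.0
```

Request:
send_rows(
  motion=[
    [[0, 0, 0], [0, 0, 0], -0.4],
    [[0, 0, 0], [0, 0, 0], -0.35],
    [[0, 0, 0], [0, 0, 0], -0.3],
    [[0, 0, 0], [0, 0, 0], -0.2],
    [[0, 0, 0], [0, 0, 0], 0],
    [[0, 0, 0], [0, 0, 0], 0.3],
    [[0, 0, 0], [0, 0, 0], 0.6],
    [[0, 0, 0], [0, 0, 0], 1],
    [[0, 0, 0], [0, 0, 0], 1],
    [[0, 0, 0], [0, 0, 0], 1],
    [[0, 0, 0], [0, 0, 0], 1],
  ],
)

```text
time_s: 30.15
ee_pos: [0.4954, 0.0534, 0.1666]
eef_rot: [3.134, 0.54, 0.069]
force: [-0.2, 0.3, -0.2]
grip_width: 0.0902
grip_force: 0.0
```

Request:
send_rows(
  motion=[
    [[-0.26, 0, -0.43], [0, 0, 0], 1],
    [[-0.51, 0, -0.86], [0, 0, 0], 1],
    [[-0.51, 0, -0.86], [0, 0, 0], 1],
    [[-0.51, 0, -0.86], [0, 0, 0], 1],
    [[-0.51, 0, -0.86], [0, 0, 0], 1],
    [[-0.51, 0, -0.86], [0, 0, 0], 1],
    [[-0.51, 0, -0.86], [0, 0, 0], 1],
    [[0, 0, 0], [0, 0, 0], 1],
    [[0, 0, 0], [0, 0, 0], 1],
  ],
)

```text
time_s: 31.05
ee_pos: [0.496, 0.0548, 0.3624]
eef_rot: [3.134, 0.539, 0.069]
force: [0.9, 0.3, -0.3]
grip_width: 0.0942
grip_force: 0.0
```

Run:
```python
from station import *
from h import *
np.set_printoptions(precision=4,suppress=True)
c=camera("scene"); cv2.imwrite("pics/s6.png",cv2.resize(c["pixels"][130:280,130:400,::-1],None,fx=2.9,fy=2.9))
p,k,u,v=cloud(c)
for n,x,y in (("scraper",.5055,.0535),("gouge",.588,.27)):
    m=(abs(p[:,0]-x)<.06)&(abs(p[:,1]-y)<.06)&(p[:,2]<.3)
    q=p[m&(p[:,2]>.14)&(p[:,2]<.27)]; print(n,len(q),line(q),q[:,2].max())
    if n=="scraper":
        for z in np.arange(.08,.27,.02):
            w=p[m&(abs(p[:,2]-z)<.01)]; print(z,len(w),w.mean(0) if len(w) else "",np.ptp(w[:,1]) if len(w) else "")
```

```text
scraper 180 (array([0.5136, 0.0549, 0.1999]), array([ 0.0315, -0.0102, -0.9995])) 0.25128322669587716
0.08 108 [0.5042 0.0554 0.076 ] 0.08773668896413722
0.1 9 [0.5066 0.0549 0.0977] 0.0080191852335312
0.12000000000000001 20 [0.5117 0.0547 0.1194] 0.023313193333139998
0.14 32 [0.5137 0.0539 0.1403] 0.023514818946811684
0.16000000000000003 29 [0.5144 0.0538 0.16  ] 0.023369165976104646
0.18000000000000002 27 [0.5148 0.0554 0.1799] 0.019298451788754868
0.2 32 [0.5138 0.0561 0.1997] 0.02258880230130108
0.22000000000000003 31 [0.5144 0.0552 0.2194] 0.022440847168577284
0.24000000000000005 42 [0.5117 0.055  0.2406] 0.02268942702029724
0.26000000000000006 4 [0.5101 0.0519 0.2509] 0.011213653544962336
gouge 213 (array([0.5624, 0.2665, 0.1962]), array([ 0.2136,  0.0093, -0.9769])) 0.24813375809878813
```

View pics/s6.png

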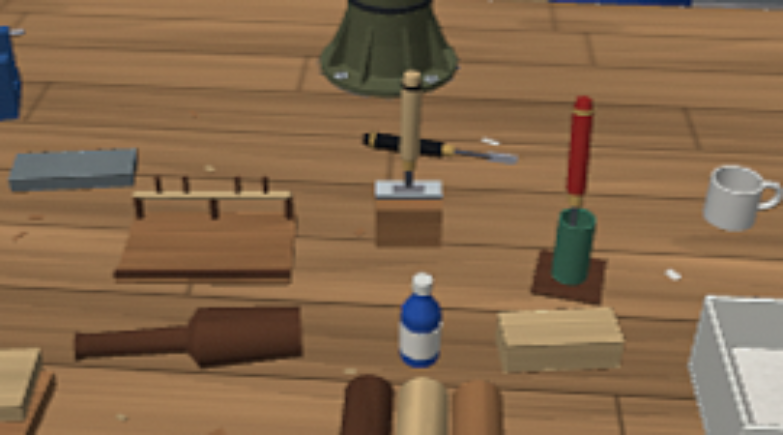

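The scraper stands upright in the block at (410,130), with its top at 0.251 m, so it is fully home (12 + 240 mm). The gouge is in the pot at (578,180), leaning on the rim. The arm is clear and nothing else has moved.

```bash
python3 -c "
from station import *
print(hand_in())"
```

```text
the job is handed in; nothing more can be done
None
```

The gouge stands blade down in the green pot, leaning on the rim, and the scraper is upright and fully home in the slotted block; the job was handed in at about 31 s, and the other things on the bench were not touched.

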